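Mark the giraffe's tray with the orange spring clip

TASK

The giraffe goes into the kiln next, so mark its tray: squeeze the orange spring clip open, take it off the clip rack, and clip it upright over the white-painted middle of the wall of the tray in which the giraffe stands, pushed well down so that the wall is deep between its jaws, then let go. Leave the blue and green clips on the rack where they are.

Things in the scene. Friction and masses are not known exactly. Their poses are not given: they have to be found in the camera images.
- orange_clip_grip (a point): orange spring clip, like a clothes peg, astride the rack's strip, jaws down; in mm: 24 wide (y), 86 tall, 60 g. Point: centre between the paddles, where to squeeze; they reach 19 above and below it. z up, x = squeeze direction. Paddles at rest 51 over their tops, squeezed home 22, upright, at a stop (about 8 N; grip with 15 to 30 N). Jaw tips 67 below the point, then 32 apart. Fully down: point 39 above the edge
- tray_edge (a point): where to clip: middle of the top edge of the robot-side wall of the giraffe's tray, at mid-thickness. In mm: wall 6 thick, edge 70 above the table; white patch 60 long. x across the wall into the tray, y along it, z up. Plywood tray, fixed, 180 x 190; yellow giraffe with brown spots, 122 tall, about 130 behind this wall. The like tray with a violet elephant is not to be marked
- blue_clip_grip (a point): blue spring clip, a bystander of the same make on the same rack: an upright aluminium strip 6 mm thick, 205 long, edge 70 above the table, on a dark wooden base. Three clips sit on it about 70 mm apart, in any order. Point: centre between its paddles, 39 mm above the strip's edge; z up, x across the strip
- green_clip_grip (a point): green spring clip, a bystander of the same make on the same rack. Point: centre between its paddles, 39 mm above the strip's edge; z up, x across the strip. All these clips spring shut when let go
Things that resemble listed ones, but are neither listed nor needed, are in the scene too. There is more than one size of the part that bears orange_clip_grip; the job needs the middle-sized.

How it is judged (in metres and radians):
On the way:
1. the orange clip is lifted clear of the rack: at least 35 mm up (height (world z) of orange_clip_grip above 0.144 m), for 0.1 s.
At the end, for the whole second after the job is handed in: The orange clip is astride the giraffe tray's wall, let go and at rest: its point within 10 mm across the wall and 28 mm along it of the patch's middle, 33 to 57 mm above the edge (39 = fully down; 10 mm of wall or more in the jaws), upright and square to the wall within 12 degrees (x of orange_clip_grip in the frame of tray_edge between -0.01 and 0.01 m and y of orange_clip_grip in the frame of tray_edge between -0.028 and 0.028 m and z of orange_clip_grip in the frame of tray_edge between 0.033 and 0.057 m and angle between orange_clip_grip's own z axis and vertical below 0.21 rad and angle between the x axis of orange_clip_grip and the x axis of tray_edge, either way round below 0.21 rad and linear speed of orange_clip below 0.02 m/s); the robot touches nothing.
It fails at once if the blue clip is moved more than 20 mm (distance of blue_clip_grip from where it was at the start of the episode above 0.02 m).
It fails at once if the green clip is moved more than 20 mm (distance of green_clip_grip from where it was at the start of the episode above 0.02 m).
It also fails if it takes over 37 s, if anything falls off the work surface, if the arm or the gripper's body presses on something with over 40 N, if the wrist force passes 120 N, or if a joint passes its speed limit or range.

ROBOT

A 6-joint arm with a two-finger parallel gripper is mounted at the origin on the work surface. World frame = base frame: x ahead of the robot, y to its left, z up, the work surface at z = 0. Lengths are in mm, angles in rad, forces in N, time in s.
With the tool pointing down it reaches from about 275 to 975 mm from the base axis. Payload 8.4 kg.
Tool frame: the origin (TCP) lies midway between the tips of the shut fingers; the grasp point (between the pads) lies 19 mm behind it; z points along the fingers, y is the direction in which the jaws open and shut (so a half turn about z gives the same grasp; the last joint's range is limited). The gripper opens to 92 mm and grips with 3 to 60 N. Pads are 20 mm wide; open, the fingers measure 128 mm over their backs; the gripper's body (75 mm by 189 mm) begins 69 mm behind the grasp point.
Start: joints at [-1.317, 0.353, 1.633, -0, 1.155, -0.002], TCP at [158.135, -604.666, 214.583] pointing down, gripper open.
Joint ranges: [-2.63, 2.63], [-0.92, 2.1], [0.06, 2.66], [-1.3, 4.44], [0, 2.69], [-3.02, 3.02]. Speed limits (rad/s): [2.22, 2.22, 2.79, 3.14, 3.14, 3.14].

INTERFACE

Orientations are given as a 3x3 rotation matrix whose columns are the frame's x, y, z axes.
In Python, from cell import r, grab_frame, finder gives the robot as it stands. The module is installed in compiled form; this text tells all that it offers.
- The arm moves only by the shell command python3 -m handwheel 'ROWS' [FORCE]. ROWS is JSON, a list of rows, each an object with "dp": the shift along the tool's x, y, z in m, a list of three; "turn": the turn about the tool's z in rad; "grip": the finger opening in m, from 0 to 0.0919. A call has 1 to 10 rows; each row shifts and turns the commanded pose from where the row before left it, along the tool's axes as they then stand; what a row does not reach is not made up. A row lasts 1/8 s, in which the tool goes at most 62.5 mm and 10.7 degrees, less where a joint would pass 70% of its speed; a pose out of reach is approached as far as the arm can. A call is refused whole if a number of a shift passes 0.0625 or a number of a turn 0.188, either way. A call with a gripper value outside its range is refused whole. The fingers move at their own pace and stop on an object; FORCE is the grip in N (left out, the last holds). Time passes only in rows, so rows that do not move let the fingers close. It gives the time, the measured TCP pose, the force and the opening at its end, in the units of the state.
- r.sense(): the state, without advancing time (a new reading comes with each control period).
- grab_frame(name): name is "scene" or "top" or "wrist"; returns a dict with "frame" (384x512x3 uint8, red, green, blue), "K" (3x3 intrinsics, pixels), "distortion" ([k1, k2, p1, p2, k3] as OpenCV has them; the pictures are not rectified), "eye" and "attitude" of the camera in the world. Camera axes: x right, y down, z forward; pixel columns grow to the right and rows downward; lengths in mm; the calibration is good to about 2 mm. A picture is of the moment at which its call begins. There is no depth.
- r.finish_job(): hands the job in, once; it reports no verdict.
Trained networks look in a picture, given as the dict that the camera call returned (one of the last four; its "shot" number tells which), for a name from the list of things; names that differ only in an ending like _2 or _b are one class to them, and where a whole thing is asked for, a point or a joint stands for the part that bears it (a point fixed in the world has none). Each returns a list of dicts, best first, with "score" (0 to 1); they miss things now and then, are a little off and sometimes report something else, mostly with a low value. They report only what shows in the picture. A call takes as long as a camera call. They do not tell look-alikes from the thing itself.
- finder.masks_of(target, picture): "region" (384x512 bool, what is visible of it) and "bbox" ([left, top, width, height] in pixels, round what is visible of it).
The state is a dict: "t": time; "joint_positions": joint angles; "qvel": joint speeds; "joint_efforts": joint torques, N m; "tool_pos": TCP position; "orientation": TCP orientation; "force": force on the tool from outside, world axes, zero at the start; "wrist_torque": the same for the moment, N m; "gripper_width": opening from 0.0 (shut) to 1.0 (fully open).
Only numpy, scipy, OpenCV 4.12 (cv2) and the standard library are available. Lean on these libraries where they do the work, as an engineer would, in place of code of your own. Each camera call takes 0.05 s, during which the arm holds its last target. There are 200 camera calls.

## Working session

There is one attempt and no reset: what is moved stays moved. The work goes in short steps, Python scripts to look and compute and a shell command to move; the robot and the scene stay as the last step left them, time stands still between calls to the robot, and variables do not carry over. Pictures are saved under pics/ and viewed, about 8 in all and at most 12, crops included, and the job is handed in when it is done.

```bash
mkdir -p pics
cat > h.py <<'E'
import numpy as np, cv2
from cell import r, grab_frame, finder
def save(p,n): cv2.imwrite(f'pics/{n}.png',cv2.cvtColor(p if isinstance(p,np.ndarray) else p['frame'],cv2.COLOR_RGB2BGR))
def ray(p,uv):
    n=cv2.undistortPoints(np.array([[uv]],float),np.array(p['K']),np.array(p['distortion']))[0,0]
    return np.array(p['eye'],float),np.array(p['attitude'])@np.array([*n,1])
def atz(p,uv,z):
    e,d=ray(p,uv); return e+d*(z-e[2])/d[2]
def proj(p,X):
    R=np.array(p['attitude']); t=-R.T@np.array(p['eye'],float)
    return cv2.projectPoints(np.array(X,float).reshape(-1,1,3),cv2.Rodrigues(R.T)[0],t,np.array(p['K'],float),np.array(p['distortion'],float))[0][:,0]
def tri(rays):
    A=0;b=0
    for e,d in rays:
        d=d/np.linalg.norm(d);P=np.eye(3)-np.outer(d,d);A=A+P;b=b+P@e
    return np.linalg.solve(A,b)
E
python3 - <<'E'
from h import *
s=grab_frame('scene');t=grab_frame('top')
save(np.vstack([s['frame']]),'s1');save(t,'t1')
for n,p in (('scene',s),('top',t)):
    print(n,p['eye'],np.round(p['attitude'],2).tolist())
    for k in ('orange_clip_grip','blue_clip_grip','green_clip_grip','tray_edge'):
        for d in finder.masks_of(k,p):
            v,u=np.nonzero(d['region']);c=(u.mean(),v.mean()); print(k,round(d['score'],2),d['bbox'],np.round(c),np.round(atz(p,c,109)))
E
```

```text
scene [1235.62289223   98.53102723  849.81264477] [[-0.13, 0.72, -0.68], [0.99, 0.08, -0.1], [-0.02, -0.69, -0.72]]
orange_clip_grip 0.58 [276.9, 237.2, 22.3, 50.0] [288. 262.] [703.  85. 109.]
orange_clip_grip 0.46 [274.4, 182.1, 14.5, 24.0] [282. 192.] [513.  57. 109.]
blue_clip_grip 0.81 [217.2, 186.6, 12.9, 33.5] [225. 203.] [561. -66. 109.]
green_clip_grip 0.8 [248.4, 188.6, 13.3, 33.5] [254. 205.] [560.  -0. 109.]
tray_edge 0.89 [323.3, 191.4, 95.5, 96.1] [373. 238.] [623. 254. 109.]
top [387.43261229  14.30741896 825.28453171] [[-0.1, -0.97, 0.22], [-1.0, 0.1, -0.02], [-0.0, -0.22, -0.97]]
orange_clip_grip 0.98 [191.5, 121.8, 31.5, 38.5] [208. 140.] [670.  85. 109.]
orange_clip_grip 0.89 [213.1, 184.7, 15.7, 26.5] [218. 196.] [549.  73. 109.]
orange_clip_grip 0.45 [226.0, 239.0, 15.3, 20.1] [234. 249.] [439.  50. 109.]
blue_clip_grip 0.84 [276.8, 172.2, 21.4, 27.1] [288. 188.] [551. -69. 109.]
green_clip_grip 0.73 [249.3, 177.5, 12.2, 29.7] [255. 193.] [548.  -2. 109.]
tray_edge 0.55 [75.9, 159.0, 107.9, 92.7] [131. 208.] [540. 249. 109.]
```

```bash
ls pics
```

```text
s1.png
t1.png
```

View pics/s1.png

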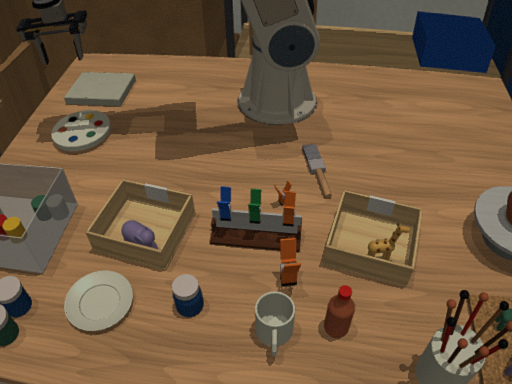

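View pics/t1.png

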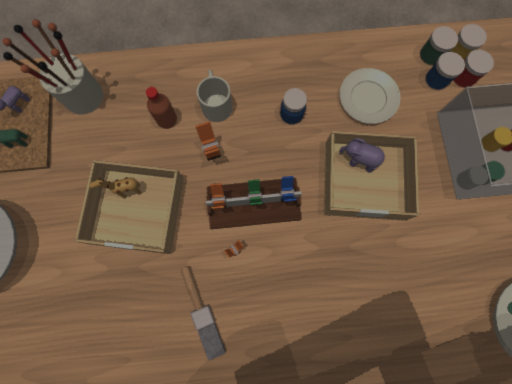

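The scene image shows three orange clips: on the rack at (289,208), a big one off the rack at (288,262), and a small one at (285,193). The rack one is the middle-sized. The giraffe tray is the right-hand tray in the scene view, with its white patch at (381,204) in scene and (119,245) in top. I'll confirm with one crop and measure.

Run:
```python
from h import *
s=grab_frame('scene');t=grab_frame('top')
a=cv2.resize(s['frame'][170:300,200:430],None,fx=3.4,fy=3.4,interpolation=cv2.INTER_CUBIC)[:300*1,:]
a=cv2.resize(s['frame'][175:250,205:425],(780,266),interpolation=cv2.INTER_CUBIC)
b=cv2.resize(t['frame'][165:260,75:310],(780,315),interpolation=cv2.INTER_CUBIC)
save(np.vstack([a,b]),'c1')
# white patch: bright, low saturation
for n,p,(x0,y0,x1,y1) in (('s',s,(365,190,402,216)),('t',t,(98,236,140,254))):
    f=p['frame'][y0:y1,x0:x1]; h=cv2.cvtColor(f,cv2.COLOR_RGB2HSV)
    m=((h[...,1]<45)&(h[...,2]>150)).astype('uint8'); v,u=np.nonzero(m)
    if len(u)==0: print(n,'none',h[...,1].min());continue
    rc=cv2.minAreaRect(np.c_[u+x0,v+y0].astype('float32'));bx=cv2.boxPoints(rc);print(n,len(u),rc)
    print([np.round(atz(p,q,70)).tolist() for q in bx])
```

```text
s 44 ((381.9999694824219, 198.99996948242188), (24.73624610900879, 1.7177948951721191), 13.240520477294922)
[[468.0, 261.0, 70.0], [463.0, 262.0, 70.0], [475.0, 318.0, 70.0], [480.0, 317.0, 70.0]]
t none 7
```

View pics/c1.png

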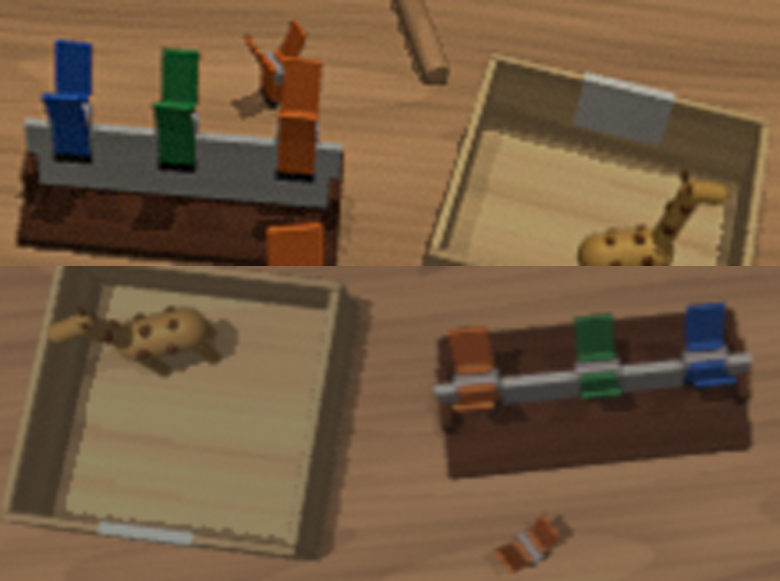

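Crop confirms: the orange clip on the rack matches its blue/green neighbours in size, and the loose ones are big and small. The patch is in the robot-side wall of the giraffe tray.

Run:
```python
from h import *
s=grab_frame('scene');t=grab_frame('top')
k=3.319
T=lambda x,y:(75+x/k,165+(y-266)/k)
S=lambda x,y:(205+x/3.545,175+y/3.545)
f=lambda n,*q:print(n,[np.round(x,1).tolist() for x in q])
f('strip top',atz(t,T(438,391),70),atz(t,T(748,360),70))
f('strip scene',atz(s,S(27,122),70),atz(s,S(342,147),70))
f('patch top',atz(t,T(98,529),70),atz(t,T(192,539),70))
f('patch scene',atz(s,S(588,76),70),atz(s,S(674,95),70))
f('wall top',atz(t,T(8,518),70),atz(t,T(318,556),70))
f('clip o',atz(t,T(474,387),70),'')if 0 else None
f('clip o top at70',atz(t,T(475,387),70)); f('paddle tops, at 128',atz(t,T(468,331),128),atz(t,T(474,406),128))
f('scene tops at128',atz(s,S(303,60),128),atz(s,S(297,118),128))
st=r.sense();print(st['t'],st['tool_pos'],np.round(st['orientation'],3).tolist(),st['joint_positions'],st['gripper_width'])
```

```text
strip top [[545.0, 100.9, 70.0], [545.8, -99.7, 70.0]]
strip scene [[549.1, -98.9, 70.0], [547.1, 104.2, 70.0]]
patch top [[477.7, 319.5, 70.0], [465.8, 260.7, 70.0]]
patch scene [[466.0, 263.7, 70.0], [476.9, 320.3, 70.0]]
wall top [[490.1, 376.3, 70.0], [447.7, 182.6, 70.0]]
clip o top at70 [[545.3, 77.0, 70.0]]
paddle tops, at 128 [[567.7, 73.8, 128.0], [521.8, 73.7, 128.0]]
scene tops at128 [[529.7, 75.7, 128.0], [578.4, 75.7, 128.0]]
0.7 [ 158.1317279  -604.68440177  214.62810191] [[0.967, 0.253, 0.0], [0.253, -0.967, -0.0], [0.0, 0.0, -1.0]] [-1.31741419e+00  3.52932845e-01  1.63339262e+00  1.82365363e-06
  1.15518034e+00 -2.39799740e-03] 1.0041184348299723
```

```bash
cat > plan.py <<'E'
import sys; from h import *
# args x y z yaw_of_tool_x(rad) : rows needed from the present commanded pose
def plan(x,y,z,yaw=None):
    st=r.sense(); p=np.array(st['tool_pos']); R=np.array(st['orientation']); a=np.arctan2(R[1,0],R[0,0])
    d=np.array([x,y,z])-p; dy=0 if yaw is None else yaw-a
    dy=(dy+np.pi)%(2*np.pi)-np.pi
    n=int(max(np.ceil(np.linalg.norm(d)/60),np.ceil(abs(dy)/.186),1)); print('pose',np.round(p,1),round(a,3),'t',st['t'],'n',n)
    for i in range(n):
        b=a+dy*i/n; w=d/n/1000
        print(np.round([np.cos(b)*w[0]+np.sin(b)*w[1],np.sin(b)*w[0]-np.cos(b)*w[1],-w[2],-dy/n],4).tolist())
plan(*map(float,sys.argv[1:]))
E
python3 plan.py 547 75 215 1.5708
```

```text
pose [ 158.1 -604.7  214.6] 0.256 t 0.7 n 14
[0.0392, -0.0399, -0.0, -0.0939]
[0.0427, -0.0361, -0.0, -0.0939]
[0.0459, -0.0319, -0.0, -0.0939]
[0.0487, -0.0275, -0.0, -0.0939]
[0.0511, -0.0228, -0.0, -0.0939]
[0.053, -0.0179, -0.0, -0.0939]
[0.0544, -0.0128, -0.0, -0.0939]
[0.0554, -0.0077, -0.0, -0.0939]
[0.0559, -0.0025, -0.0, -0.0939]
[0.0559, 0.0028, -0.0, -0.0939]
[0.0554, 0.008, -0.0, -0.0939]
[0.0544, 0.0132, -0.0, -0.0939]
[0.0529, 0.0182, -0.0, -0.0939]
[0.0509, 0.0231, -0.0, -0.0939]
```

```bash
python3 -m handwheel '[{"dp":[0.039,-0.040,0],"turn":-0.094,"grip":0.0919},{"dp":[0.043,-0.036,0],"turn":-0.094,"grip":0.0919},{"dp":[0.046,-0.032,0],"turn":-0.094,"grip":0.0919},{"dp":[0.049,-0.0275,0],"turn":-0.094,"grip":0.0919},{"dp":[0.051,-0.023,0],"turn":-0.094,"grip":0.0919},{"dp":[0.053,-0.018,0],"turn":-0.094,"grip":0.0919},{"dp":[0.054,-0.013,0],"turn":-0.094,"grip":0.0919},{"dp":[0.055,-0.008,0],"turn":-0.094,"grip":0.0919},{"dp":[0.056,-0.0025,0],"turn":-0.094,"grip":0.0919},{"dp":[0.056,0.003,0],"turn":-0.094,"grip":0.0919}]' 20
python3 -m handwheel '[{"dp":[0.055,0.008,0],"turn":-0.094,"grip":0.0919},{"dp":[0.054,0.013,0],"turn":-0.094,"grip":0.0919},{"dp":[0.053,0.018,0],"turn":-0.094,"grip":0.0919},{"dp":[0.051,0.023,0],"turn":-0.094,"grip":0.0919},{"dp":[0,0,0],"turn":0,"grip":0.0919}]'
python3 - <<'E'
from h import *
w=grab_frame('wrist');save(w,'w1');print(w['eye'],np.round(w['attitude'],2).tolist())
for X in ([547,75,109],[545,101,70],[546,-99,70],[572,75,128],[522,75,128],[547,87,109],[547,63,109]): print(X,np.round(proj(w,[X])[0]))
E
python3 plan.py 547 75 215 1.5708
```

```text
t: 1.95
tool_pos: [436.1, -117.1, 215.0]
orientation: [[0.363, 0.932, 0.001], [0.932, -0.363, -0.0], [0.0, 0.001, -1.0]]
force: [0.4, -0.3, -0.2]
gripper_width: 0.998
t: 2.58
tool_pos: [547.0, 78.2, 214.5]
orientation: [[-0.006, 1.0, 0.001], [1.0, 0.006, 0.001], [0.001, 0.001, -1.0]]
force: [-0.0, -0.7, -0.3]
gripper_width: 0.999
[546.36054184 155.05182235 385.13343528] [[1.0, 0.01, 0.0], [0.01, -0.96, -0.27], [0.0, 0.27, -0.96]]
[547, 75, 109] [260. 197.]
[545, 101, 70] [258. 162.]
[546, -99, 70] [258. 325.]
[572, 75, 128] [289. 203.]
[522, 75, 128] [231. 203.]
[547, 87, 109] [260. 185.]
[547, 63, 109] [260. 210.]
pose [545.8  76.5 214.3] 1.574 t 2.625 n 1
[-0.0015, 0.0012, -0.0007, 0.0034]
```

View pics/w1.png

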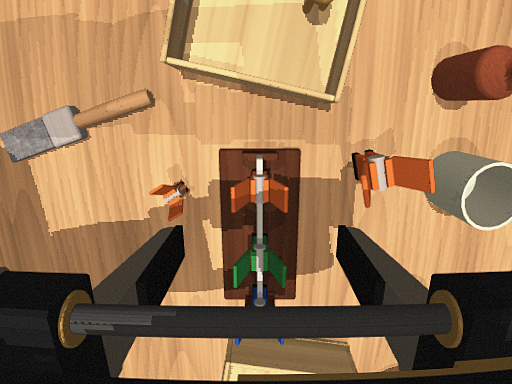

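The wrist view shows the orange clip at about (260,195), centred across the strip as predicted. Its position along y may be about 5 mm more than estimated, so I'll check with the colour mask.

Run:
```python
from h import *
w=grab_frame('wrist')
h=cv2.cvtColor(w['frame'],cv2.COLOR_RGB2HSV)
m=((h[...,0]>3)&(h[...,0]<14)&(h[...,1]>170)&(h[...,2]>110)).astype('uint8')
n,l,s,c=cv2.connectedComponentsWithStats(m[170:220,225:300])
for q in s[1:]:
    if q[4]>30: print(q+np.array([225,170,0,0,0]))
g=m[170:220,225:300]
for col in (232,234,237,240,279,282,285,287): 
    v=np.nonzero(g[:,col-225])[0]+170; print(col,v.min() if len(v) else 0,v.max() if len(v) else 0)
for d in finder.masks_of('orange_clip_grip',w)[:3]: print(d['score'],d['bbox'])
for y in (73,76,79): print(y,proj(w,[[521,y-12,128],[521,y+12,128],[573,y-12,128],[573,y+12,128],[536,y+12,90],[558,y+12,90]]).round(1).tolist())
```

```text
[232 170  25  41 623]
[265 174  25  37 612]
232 171 202
234 170 210
237 171 209
240 181 207
279 180 205
282 182 207
285 183 210
287 185 210
0.97 [356.4, 151.0, 81.1, 53.8]
0.61 [153.3, 181.1, 35.3, 39.7]
0.55 [234.3, 169.3, 54.2, 38.1]
73 [[232.1, 216.6], [231.5, 190.2], [291.2, 216.8], [292.1, 190.4], [250.3, 180.2], [272.9, 180.3]]
76 [[232.0, 213.4], [231.4, 186.8], [291.3, 213.6], [292.2, 187.1], [250.3, 177.2], [272.9, 177.3]]
79 [[231.9, 210.1], [231.3, 183.4], [291.4, 210.3], [292.3, 183.7], [250.3, 174.2], [273.0, 174.3]]
```

```bash
python3 -m handwheel '[{"dp":[0.001,0,0.04],"turn":0.003,"grip":0.0919},{"dp":[0,0,0.04],"turn":0,"grip":0.0919},{"dp":[0,0,0.03],"turn":0,"grip":0.0919},{"dp":[0,0,0.014],"turn":0,"grip":0.0919},{"dp":[0,0,0],"turn":0,"grip":0.0919},{"dp":[0,0,0],"turn":0,"grip":0.0}]' 20
python3 -m handwheel '[{"dp":[0,0,0],"turn":0,"grip":0},{"dp":[0,0,0],"turn":0,"grip":0},{"dp":[0,0,0],"turn":0,"grip":0},{"dp":[0,0,0],"turn":0,"grip":0},{"dp":[0,0,0],"turn":0,"grip":0}]'
python3 plan.py 546 78 90 1.5708
```

```text
t: 3.48
tool_pos: [546.3, 75.9, 91.8]
orientation: [[0.003, 1.0, 0.002], [1.0, -0.003, 0.0], [0.0, 0.002, -1.0]]
force: [-0.4, -0.2, 0.4]
gripper_width: 0.911
t: 4.1
tool_pos: [547.3, 76.4, 92.1]
orientation: [[0.002, 1.0, 0.004], [1.0, -0.002, 0.0], [0.0, 0.004, -1.0]]
force: [0.7, 0.2, 10.6]
gripper_width: 0.374
pose [547.3  76.4  92.1] 1.569 t 4.1 n 1
[0.0016, -0.0013, 0.0021, -0.0019]
```

```bash
python3 -m handwheel '[{"dp":[0,0,0],"turn":0,"grip":0},{"dp":[0,0,0],"turn":0,"grip":0},{"dp":[0,0,0],"turn":0,"grip":0},{"dp":[0,0,0],"turn":0,"grip":0}]' 20
```

```text
t: 4.6
tool_pos: [546.3, 76.4, 92.1]
orientation: [[0.002, 1.0, 0.002], [1.0, -0.002, 0.0], [0.0, 0.002, -1.0]]
force: [-2.4, -0.2, 14.4]
gripper_width: 0.236
```

Squeezed home (22 mm). Lift.

```bash
python3 -m handwheel '[{"dp":[0,0,-0.01],"turn":0,"grip":0},{"dp":[0,0,-0.02],"turn":0,"grip":0},{"dp":[0,0,-0.03],"turn":0,"grip":0},{"dp":[0,0,-0.04],"turn":0,"grip":0},{"dp":[0,0,-0.03],"turn":0,"grip":0},{"dp":[0,0,0],"turn":0,"grip":0}]'
python3 - <<'E'
from h import *
w=grab_frame('wrist');s=grab_frame('scene')
save(np.hstack([cv2.resize(w['frame'][100:350,130:390],(390,375)),cv2.resize(s['frame'][110:270,180:350],(398,375))]),'l1')
E
python3 plan.py 471.5 290.5 215 1.78
```

```text
t: 5.35
tool_pos: [546.8, 76.3, 222.9]
orientation: [[0.002, 1.0, 0.004], [1.0, -0.002, 0.001], [0.001, 0.004, -1.0]]
force: [-0.2, -0.2, -1.1]
gripper_width: 0.237
pose [545.   76.1 220. ] 1.569 t 5.45 n 4
[0.0536, -0.0185, 0.0013, -0.0528]
[0.0545, -0.0156, 0.0013, -0.0528]
[0.0552, -0.0127, 0.0013, -0.0528]
[0.0558, -0.0098, 0.0013, -0.0528]
```

View pics/l1.png

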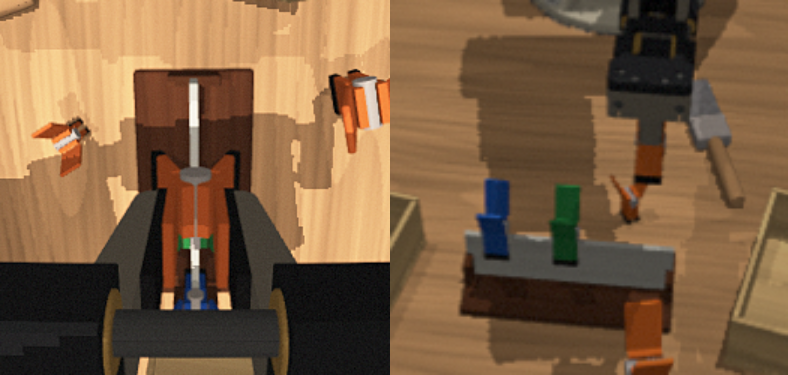

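```bash
python3 plan.py 471.5 289 200 1.361
```

```text
pose [545.   76.1 220. ] 1.569 t 5.45 n 4
[0.0532, -0.0185, 0.005, 0.0519]
[0.0522, -0.0212, 0.005, 0.0519]
[0.051, -0.0239, 0.005, 0.0519]
[0.0497, -0.0265, 0.005, 0.0519]
```

```bash
python3 -m handwheel '[{"dp":[0.03,-0.010,0],"turn":0.03,"grip":0},{"dp":[0.052,-0.019,0.005],"turn":0.052,"grip":0},{"dp":[0.052,-0.021,0.005],"turn":0.052,"grip":0},{"dp":[0.042,-0.0185,0.005],"turn":0.052,"grip":0},{"dp":[0.030,-0.016,0.005],"turn":0.022,"grip":0},{"dp":[0,0,0],"turn":0,"grip":0},{"dp":[0,0,0],"turn":0,"grip":0}]'
python3 - <<'E'
from h import *
w=grab_frame('wrist');save(w,'w2')
c=np.array([471.5,290.5,70]);u=np.array([.21,.978,0]);v=np.array([.978,-.21,0])
for a,b in ((-30,-3),(-30,3),(30,-3),(30,3),(0,0)): print(a,b,proj(w,[c+a*u+b*v])[0].round(1))
E
python3 plan.py 471.5 289 200 1.361
```

```text
t: 6.32
tool_pos: [478.4, 288.1, 199.5]
orientation: [[0.208, 0.978, -0.002], [0.978, -0.208, -0.001], [-0.002, -0.001, -1.0]]
force: [0.3, 0.1, -1.3]
gripper_width: 0.235
-30 -3 [250.4 214.6]
-30 3 [256.3 214.6]
30 -3 [250.1 156.3]
30 3 [256.2 156.3]
0 0 [253.3 186.2]
pose [478.8 287.8 199.8] 1.361 t 6.375 n 1
[-0.0004, -0.0073, -0.0002, -0.0004]
```

View pics/w2.png

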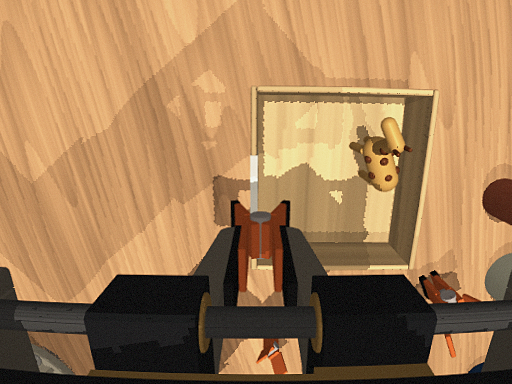

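Patch shows at (254,156 to 212), matching the projection to within a pixel, and the yaw is parallel. I'll shift 7 mm and descend.

```bash
python3 -m handwheel '[{"dp":[0,-0.007,0],"turn":0,"grip":0},{"dp":[0,0,0],"turn":0,"grip":0},{"dp":[0,0,0.02],"turn":0,"grip":0},{"dp":[0,0,0.01],"turn":0,"grip":0},{"dp":[0,0,0],"turn":0,"grip":0}]'
python3 - <<'E'
from h import *
w=grab_frame('wrist');s=grab_frame('scene')
save(np.hstack([cv2.resize(w['frame'][130:280,190:320],(390,450)),cv2.resize(s['frame'][120:240,330:440],(410,450))]),'d1')
E
python3 plan.py 471.5 289 95 1.361
```

```text
t: 7.0
tool_pos: [471.7, 289.9, 170.0]
orientation: [[0.209, 0.978, -0.001], [0.978, -0.209, -0.001], [-0.001, -0.001, -1.0]]
force: [-0.1, -0.4, 0.4]
gripper_width: 0.233
pose [472.3 290.4 170.9] 1.361 t 7.1 n 2
[-0.0008, -0.0002, 0.038, -0.0002]
[-0.0008, -0.0002, 0.038, -0.0002]
```

View pics/d1.png

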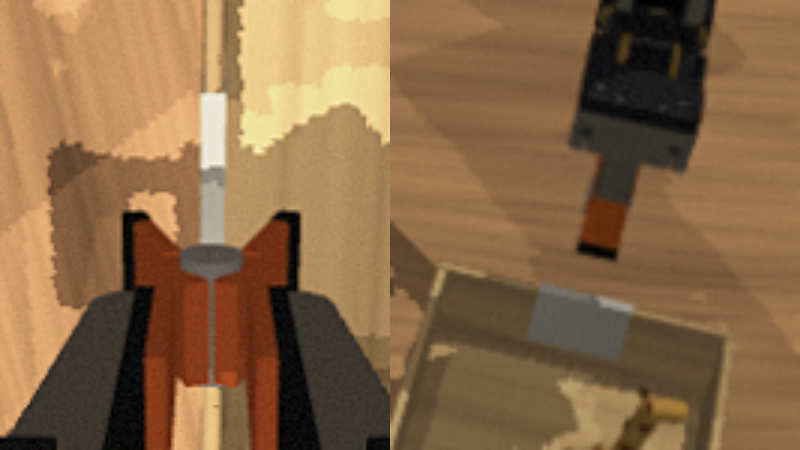

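The wall is centred between the open jaws. Descend.

```bash
python3 -m handwheel '[{"dp":[0,0,0.02],"turn":0,"grip":0},{"dp":[0,0,0.02],"turn":0,"grip":0},{"dp":[0,0,0.015],"turn":0,"grip":0},{"dp":[0,0,0.01],"turn":0,"grip":0},{"dp":[0,0,0.007],"turn":0,"grip":0},{"dp":[0,0,0],"turn":0,"grip":0}]'
python3 - <<'E'
from h import *
s=grab_frame('scene')
save(cv2.resize(s['frame'][120:240,330:440],(550,600)),'d2')
R=np.array(r.sense()['orientation']);p=np.array(r.sense()['tool_pos']);print(p,r.sense()['force'])
q=p-19*R[:,2]
for dz in (19,0,-67): print(dz,((proj(s,[q+[0,0,dz]+10*R[:,1]])[0]-[330,120])*5).round())
E
```

```text
t: 7.85
tool_pos: [472.0, 290.3, 98.4]
orientation: [[0.208, 0.978, -0.0], [0.978, -0.208, -0.0], [-0.0, -0.0, -1.0]]
force: [0.0, -0.2, -0.6]
gripper_width: 0.236
[472.15891087 290.39216429  98.71642716] [ 0.50258696 -0.23801001 -0.30646201]
19 [286. 309.]
0 [278. 339.]
-67 [251. 439.]
```

View pics/d2.png

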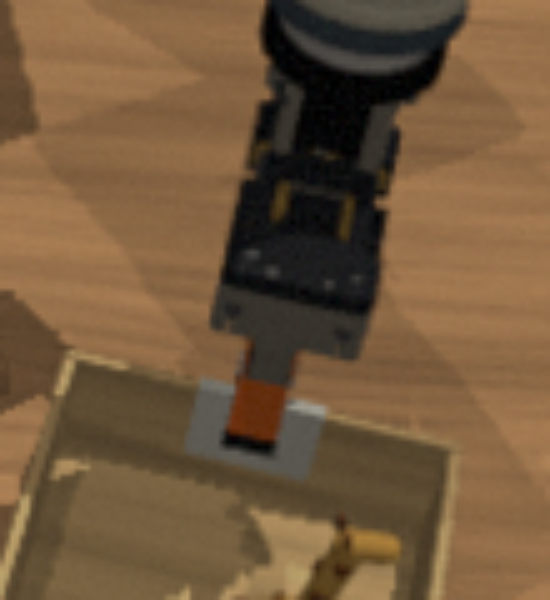

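Jaws straddle the patch with no contact yet, and the clip point is about 43 to 48 mm above the edge. I'll go down a bit more while watching the force.

```bash
python3 -m handwheel '[{"dp":[0,0,0.003],"turn":0,"grip":0},{"dp":[0,0,0.002],"turn":0,"grip":0},{"dp":[0,0,0],"turn":0,"grip":0}]'
```

```text
t: 8.28
tool_pos: [472.0, 290.3, 93.5]
orientation: [[0.208, 0.978, -0.0], [0.978, -0.208, -0.0], [-0.0, -0.0, -1.0]]
force: [0.2, -0.1, -1.3]
gripper_width: 0.235
```

```bash
python3 -m handwheel '[{"dp":[0,0,0],"turn":0,"grip":0.03},{"dp":[0,0,0],"turn":0,"grip":0.045},{"dp":[0,0,0],"turn":0,"grip":0.06},{"dp":[0,0,0],"turn":0,"grip":0.0919},{"dp":[0,0,0],"turn":0,"grip":0.0919},{"dp":[0,0,0],"turn":0,"grip":0.0919},{"dp":[0,0,0],"turn":0,"grip":0.0919},{"dp":[0,0,0],"turn":0,"grip":0.0919}]'
```

```text
t: 9.28
tool_pos: [472.1, 290.3, 93.6]
orientation: [[0.208, 0.978, -0.0], [0.978, -0.208, 0.0], [0.0, -0.0, -1.0]]
force: [-0.0, 0.0, 0.6]
gripper_width: 0.998
```

```bash
python3 -m handwheel '[{"dp":[0,0,-0.02],"turn":0,"grip":0.0919},{"dp":[0,0,-0.04],"turn":0,"grip":0.0919},{"dp":[0,0,-0.06],"turn":0,"grip":0.0919},{"dp":[0,0,-0.02],"turn":0,"grip":0.0919},{"dp":[0,0,0],"turn":0,"grip":0.0919},{"dp":[0,0,0],"turn":0,"grip":0.0919}]'
python3 - <<'E'
from h import *
w=grab_frame('wrist');s=grab_frame('scene')
A=w['frame'][110:290,190:330];B=s['frame'][150:250,200:420]
a=cv2.resize(A,(350,450));b=cv2.resize(B,(440,200));c=cv2.resize(s['frame'][165:227,350:412],(440,250)[:1]*1+(250,))
save(np.hstack([a,np.vstack([b,c])]),'f1')
c=np.array([471.5,290.5,70]);v=np.array([.978,-.21,0]);u=np.array([.21,.978,0])
for z in (39,48):
  X=[c+v*sx*25.5+u*sy*12+[0,0,z+19] for sx in(-1,1) for sy in(-1,1)]
  print(z,'wrist crop',((proj(w,X)-[190,110])*2.5).round().tolist(),'scene crop',((proj(s,X)-[350,165])*[440/62,250/62]+[350,200]).round().tolist())
E
```

```text
t: 10.02
tool_pos: [471.4, 289.9, 232.3]
orientation: [[0.208, 0.978, -0.001], [0.978, -0.208, -0.001], [-0.001, -0.001, -1.0]]
force: [0.0, 0.1, -0.1]
gripper_width: 0.999
39 wrist crop [[108.0, 239.0], [106.0, 177.0], [245.0, 240.0], [246.0, 177.0]] scene crop [[587.0, 232.0], [660.0, 241.0], [564.0, 292.0], [639.0, 302.0]]
48 wrist crop [[106.0, 247.0], [104.0, 182.0], [247.0, 247.0], [249.0, 183.0]] scene crop [[592.0, 220.0], [666.0, 230.0], [569.0, 280.0], [645.0, 290.0]]
```

View pics/f1.png

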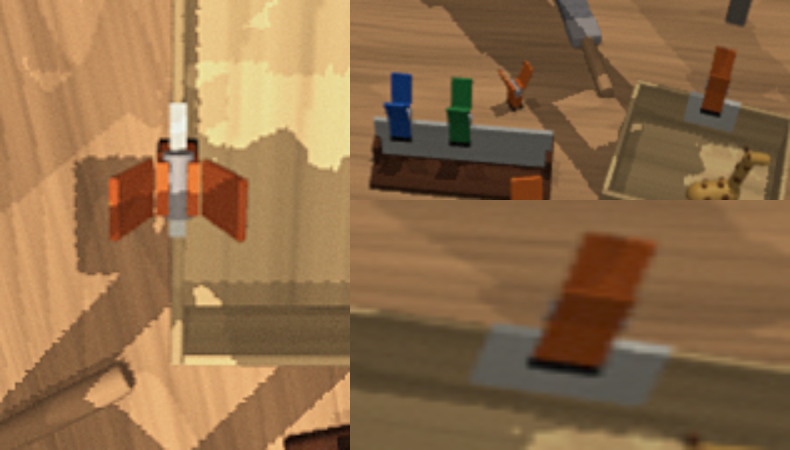

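The clip is astride the patch. The paddle corners in the wrist crop at (108,178–240) and (247,178–241) match the fully-down projection, the blue and green clips are still in place, and the gripper is clear.

```bash
python3 -c "
from h import *
print(r.finish_job())"
```

```text
the job is handed in; nothing more can be done
None
```

I took the middle-sized orange clip off the rack, clipped it over the white patch on the robot-side wall of the giraffe's tray, let go and handed the job in. The clock read about 10 s of the 37 s allowed.

**Lift:** with the clip in the gripper, the TCP rose to about 223 mm. That puts the clip's point at roughly 240 mm, well above the 144 mm needed.

**Placing:** in the last wrist and scene pictures the clip's paddles matched the projection for fully down, about 39 mm above the edge. It was centred on the patch to within a few mm, upright and square to the wall.

**Robot and bystanders:** the gripper was open and about 140 mm above the release height, with the measured force near zero. In the last scene picture the blue and green clips were still on the rack where they had been.

**Disagreements:** while squeezing, the wrist force rose to about 14 N upward, far below the limit. The clip's first estimated position along the rack was about 3 mm off, corrected only in part because the grip allowed for it. A mid-descent picture suggested the clip sat a few mm lower in the grip than expected, but the final picture showed it at the right height. No check failed, but the hand-in gives no verdict.

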